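Take the bore size of a refillable lipstick case with a spring-jaw inside gauge

ROBOT

A 6-joint arm with a two-finger parallel gripper is mounted at the origin on the work surface. World frame = base frame: x ahead of the robot, y to its left, z up, the work surface at z = 0. Lengths are in mm, angles in rad, forces in N, time in s.
With the tool pointing down it reaches from about 275 to 750 mm from the base axis. Payload 10.2 kg.
Tool frame: the origin (TCP) lies at the very end of the fingers, on their centre line; the grasp point (between the pads) lies 19 mm behind it; z points along the fingers, y is the line along which they close (so a half turn about z gives the same grasp; the last joint's range is limited). The gripper opens to 85 mm and grips with 20 to 120 N. Pads are 22 mm wide; open, the fingers measure 114 mm over their backs; the gripper's body (76 mm by 85 mm) begins 54 mm behind the grasp point. The pads swing forward as they close: fully open they stand 13 mm farther back than shut.
Start: joints at [0.965, 0.313, 1.498, -0, 1.331, -0.223], TCP at [196.111, 487.003, 231.294] pointing down, gripper open.
Joint ranges: [-2.94, 2.94], [-0.97, 2.17], [0.19, 2.56], [-1.23, 4.37], [0.02, 3.11], [-2.88, 2.88]. Speed limits (rad/s): [2.39, 2.39, 3.01, 3.14, 3.14, 3.14].

INTERFACE

Orientations are given as a unit quaternion [w, x, y, z].
In Python, from rig import ctrl gives the robot as it stands.
- The arm moves only by the shell command python3 -m inch 'ROWS' [OPENING] [FORCE]. ROWS is text: rows parted by semicolons, each of 6 numbers parted by spaces: the shift along the tool's x, y, z in mm, then the turn, a rotation vector about the tool's x, y, z in units of 6 degrees (1.0 is 6 degrees). A call has exactly 10 rows; each row shifts and turns the commanded pose from where the row before left it, along the tool's axes as they then stand; what a row does not reach is not made up. A row lasts 1/12 s, in which the tool goes at most 41.7 mm and 7.16 degrees, less where a joint would pass 70% of its speed; a pose out of reach is approached as far as the arm can. A call with a gripper value outside its range is refused whole. OPENING is the opening, from 0 (shut) to 1 (fully open), set as the call begins (- or left out, the last holds). The fingers move at their own pace and stop on an object; FORCE is the grip in N (left out, the last holds). Time passes only in rows, so rows that do not move let the fingers close, or fill a call up. It gives the time, the measured TCP pose, the force, the opening and the grip force at its end, in the units of the state.
- ctrl.sense(): the state, without advancing time (a new reading comes with each control period).
- ctrl.capture(name): name is "scene" or "side" or "wrist"; returns a dict with "image" (480x640x3 uint8, red, green, blue), "intrinsics" (3x3 intrinsics, pixels), "rvec" (rotation vector, rad) and "tvec" (3), from world to camera coordinates, as OpenCV has them. Camera axes: x right, y down, z forward; pixel columns grow to the right and rows downward; lengths in mm; the calibration is good to about 2 mm. The wrist camera is an equidistant fisheye: a pixel r from the principal point sees the ray r / f radians off the axis. A picture is of the moment at which its call begins. There is no depth.
- ctrl.finish_job(): hands the job in; it is judged then, once.
The state is a dict: "time_s": time; "joints": joint angles; "dq": joint speeds; "tau": joint torques, N m; "eef_pos": TCP position; "ee_rot": TCP orientation; "force": force on the tool from outside, world axes, zero at the start; "wrist_torque": the same for the moment, N m; "grip_width": opening from 0.0 (shut) to 1.0 (fully open); "grip_force": force on a finger pad.
Only numpy, scipy, OpenCV 4.12 (cv2) and the standard library are available. Lean on these libraries where they do the work, as an engineer would, in place of code of your own. Each camera call takes 0.05 s, during which the arm holds its last target. There are 200 camera calls.

TASK

Take the inside gauge out of its stand with its jaws squeezed in, seat it gently all the way down in the gold case, and let go so that the jaws spring out against the bore. Press the red lock button fully down while it sits there, then lift the gauge out by its white body (not by the brass tabs, so that the setting is kept), and put it back upright in its stand, still locked at the size of the gold bore. Do not press hard on the case, and leave the other things on the table where they are.

Things in the scene. Friction and masses are not known exactly. Their poses are not given: they have to be found in the camera images.
- gauge_grip (a point): centre of the loose inside gauge (0.32 kg, 96 mm high), on its upright axis, half-way up its white body and brass tabs. The white housing is 30 mm along its x, 22 mm along its y, from 26 mm below to 18 mm above this point. The two brass tabs stand beside it at +y and -y, 24 mm wide, 5 mm thick, 13 mm below to 13 mm above. z up
- gauge_collar (a point): centre of the underside of the gauge's flat round aluminium collar, 60 mm diameter, 4 mm thick; 30 mm below gauge_grip, 32 mm above gauge_nose. This face rests on the rim of the case or of the stand
- gauge_nose (a point): centre of the gauge's bottom face, 62 mm below gauge_grip: a steel nose 34 mm diameter, 32 mm long, foot chamfered 4 mm. The round jaw tips come out of its +y and -y sides, 18 mm above this point
- jaw (a joint): how far each jaw is out (both alike), m: 0 squeezed in, tips 28 mm across; 0.008 free, 44 mm; about 0.0044 touching the gold bore. Each jaw is one piece with the brass tab on its side; springs push them out (up to 4 N each). Width over tabs: 50 mm free, 34 mm squeezed (hard stop). Gripping along y, over the tabs, draws the jaws in; gripping along x, on the white body, leaves them
- lock_top (a point): centre of the top of the gauge's red lock button, 24 mm diameter; 34 mm above gauge_grip when up, 29 mm when down
- lock (a joint): travel of the red lock button, m: 0 up (jaws free), 0.005 fully down (jaws locked). It moves under about 6 to 10 N, ends on a hard stop and stays where it is left. A firm squeeze on the tabs overcomes the locked jaws and spoils the setting
- gold_case_rim (a point): centre of the mouth of the gold refillable case, fixed on a clear plinth: outside 47 mm diameter, plain straight bore 36 mm diameter and 36 mm deep, open upwards
- stand_rim (a point): centre of the mouth of the gauge's fixed stand: a pink tube on a marble foot, rim 70 mm above the table, bore 49 mm diameter and 60 mm deep, outside 65 mm. The gauge starts and ends here with its collar resting on the rim
- rose_case_rim (a point): centre of the mouth of the fixed rose-red case on its plinth, bore 41 mm, like the gold one; not to be used
- pearl_case_rim (a point): centre of the mouth of the fixed pearl-white case on its plinth, bore 31 mm, like the gold one; not to be used
- lipstick: open red lipstick standing upright, 21 mm diameter, 72 mm high; origin at its foot; leave alone
- perfume: amber perfume bottle with black cap, 36 x 50 x 90 mm; origin at its foot; leave alone
- cream: small cream jar, 56 mm diameter, 42 mm high; origin at its foot; leave alone
- compact: round black powder compact, 68 mm diameter, 12 mm high; origin at its underside; leave alone
- palette: black eyeshadow palette, 70 x 130 x 12 mm; origin at its underside; leave alone
- brush: make-up brush with a black handle lying on the table, 150 mm long; origin at its underside; leave alone
Things that resemble listed ones, but are neither listed nor needed, are in the scene too. There is more than one size of the part that bears stand_rim; the job needs the middle-sized.

How it is judged:
By the outcome, as a careful person would: the job done as asked, in the order asked, and still so for the second after the job is handed in, with the robot touching nothing.
It also fails if it takes over 72 s, if anything falls off the work surface, if the arm or the gripper's body presses on something with over 40 N, if the wrist force passes 120 N, or if a joint passes its speed limit or range.

## Working session

There is one attempt and no reset: what is moved stays moved. The work goes in short steps, Python scripts to look and compute and a shell command to move; the robot and the scene stay as the last step left them, time stands still between calls to the robot, and variables do not carry over. Pictures are saved under pics/ and viewed, at most 10 in all, crops included, and the job is handed in when it is done.

```bash
ls; mkdir -p pics
cat > h.py <<'E'
import numpy as np, cv2
from rig import ctrl
def cap(n,save=None):
    c=ctrl.capture(n)
    if save: cv2.imwrite('pics/'+save,cv2.cvtColor(c['image'],cv2.COLOR_RGB2BGR))
    return c
def ray(c,u,v,fish=False):
    K=np.array(c['intrinsics'],float);R=cv2.Rodrigues(np.array(c['rvec'],float))[0];t=np.array(c['tvec'],float).ravel()
    x=(u-K[0,2])/K[0,0];y=(v-K[1,2])/K[1,1]
    if fish:
        r=np.hypot(x,y);d=np.array([x/r*np.sin(r),y/r*np.sin(r),np.cos(r)]) if r>1e-9 else np.array([0,0,1.])
    else: d=np.array([x,y,1.])
    return -R.T@t,R.T@d
def onz(c,u,v,z,fish=False):
    o,d=ray(c,u,v,fish);return o+d*(z-o[2])/d[2]
def proj(c,p,fish=False):
    K=np.array(c['intrinsics'],float);R=cv2.Rodrigues(np.array(c['rvec'],float))[0];t=np.array(c['tvec'],float).ravel()
    q=R@np.array(p,float)+t
    if fish:
        r=np.hypot(q[0],q[1]);th=np.arctan2(r,q[2]);x,y=q[:2]/r*th
    else: x,y=q[:2]/q[2]
    return K[0,0]*x+K[0,2],K[1,1]*y+K[1,2]
E
python3 - <<'E'
from h import *
for n in('scene','side','wrist'):
    c=cap(n,n+'0.png');print(n,np.array(c['intrinsics']).round(0).tolist(),ray(c,320,240)[0].round(0))
s=ctrl.sense();print(s)
E
```

```text
pics
scene [[434.0, 0.0, 321.0], [0.0, 434.0, 234.0], [0.0, 0.0, 1.0]] [ 979. -361.  857.]
side [[545.0, 0.0, 310.0], [0.0, 545.0, 238.0], [0.0, 0.0, 1.0]] [ 105. -719.  796.]
wrist [[372.0, 0.0, 316.0], [0.0, 372.0, 242.0], [0.0, 0.0, 1.0]] [118. 518. 373.]
{'time_s': 0.15, 'joints': array([ 9.64628344e-01,  3.13313340e-01,  1.49820767e+00, -2.05420501e-06,
        1.33099749e+00, -2.23387397e-01]), 'dq': array([-4.97870861e-04, -2.78525561e-03, -2.85124734e-03,  1.08549794e-04,
        9.82736307e-05,  1.80211429e-04]), 'tau': array([ 1.12413283e-03, -4.12365103e+01, -2.59796387e+01, -1.90317292e-04,
        3.25895031e-03,  2.31020238e-05]), 'eef_pos': array([195.99237602, 486.85700875, 230.89136989]), 'ee_rot': array([-1.85638981e-04,  1.90223725e-01,  9.81740658e-01, -4.24072528e-04]), 'force': array([ 0.24861687,  1.05052171, -0.55253   ]), 'wrist_torque': array([ 0.03175756, -0.04897785,  0.0233114 ]), 'grip_force': 0.0, 'grip_width': 0.9986252581510922}
```

View pics/scene0.png

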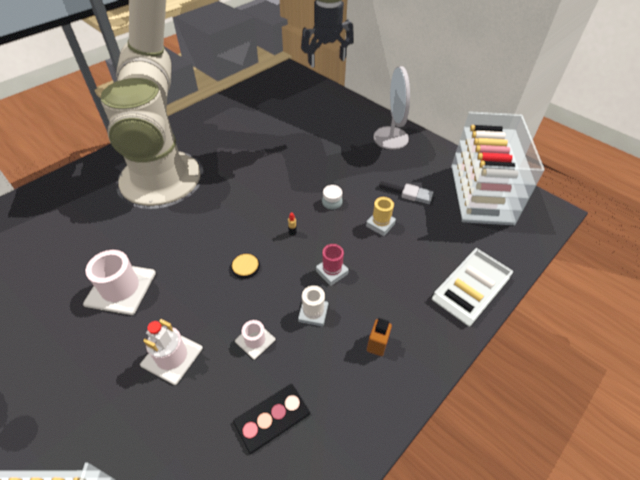

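View pics/side0.png

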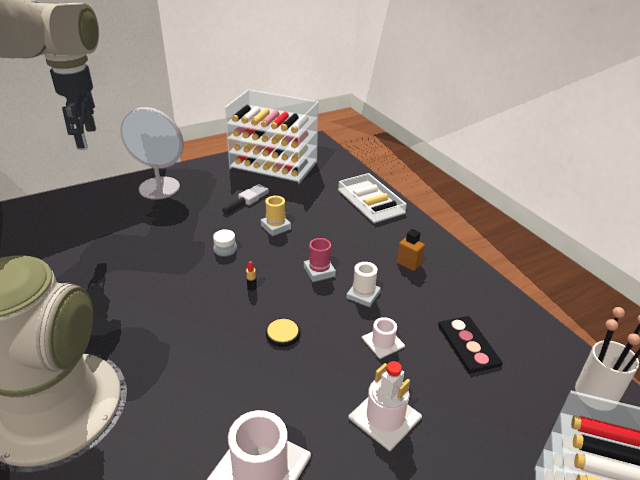

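View pics/wrist0.png

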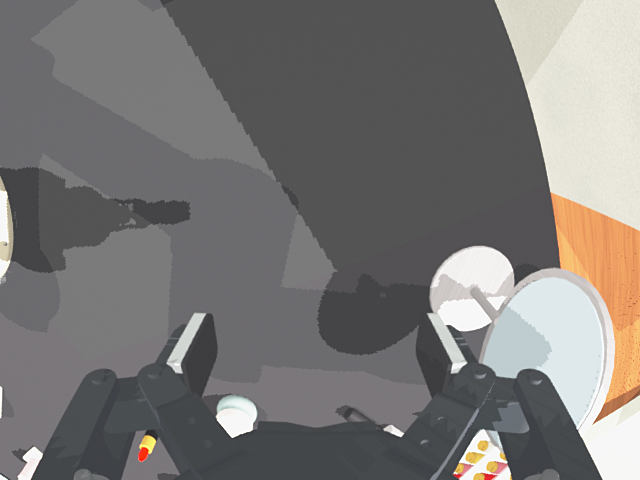

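The scene view has the gauge in its stand at about (160,345) with the red button at (154,328), and the gold case at (384,205). In the side view they are at (394,368) and (276,203). The wrist view doesn't show either yet.

```bash
cat >> h.py <<'E'
def tri(c1,p1,c2,p2):
    o1,d1=ray(c1,*p1);o2,d2=ray(c2,*p2)
    A=np.stack([d1,-d2],1);s=np.linalg.lstsq(A,o2-o1,rcond=None)[0]
    a=o1+s[0]*d1;b=o2+s[1]*d2;return (a+b)/2,np.linalg.norm(a-b)
def blobs(im,lo,hi,box,amin=15):
    x0,y0,x1,y1=box;h=cv2.cvtColor(im[y0:y1,x0:x1],cv2.COLOR_RGB2HSV)
    m=cv2.inRange(h,np.array(lo),np.array(hi))
    n,l,st,ce=cv2.connectedComponentsWithStats(m)
    return [(st[i,4],(ce[i]+[x0,y0]).round(1).tolist(),(st[i,:4]+[x0,y0,0,0]).tolist()) for i in range(1,n) if st[i,4]>=amin]
E
python3 - <<'E'
from h import *
S=cap('scene');D=cap('side')
for c,bg,bc in((S,(130,305,200,375),(360,185,410,235)),(D,(360,350,425,420),(255,185,300,235))):
    print('red',blobs(c['image'],(0,180,120),(8,255,255),bg))
    print('brass',blobs(c['image'],(12,120,90),(30,255,255),bg))
    print('gold',blobs(c['image'],(12,90,60),(32,255,255),bc))
a=cv2.cvtColor(S['image'],cv2.COLOR_RGB2BGR);b=cv2.cvtColor(D['image'],cv2.COLOR_RGB2BGR)
f=lambda im,x,y:cv2.resize(im[y:y+75,x:x+100],(400,300),interpolation=cv2.INTER_CUBIC)
cv2.imwrite('pics/crop.png',np.vstack([np.hstack([f(a,120,305),f(a,334,170)]),np.hstack([f(b,345,355),f(b,226,175)])]))
E
```

```text
red [(np.int32(103), [154.1, 327.0], [148, 322, 13, 11])]
brass [(np.int32(48), [166.4, 324.4], [160, 321, 12, 9]), (np.int32(52), [149.9, 344.1], [144, 339, 13, 12])]
gold [(np.int32(480), [382.7, 209.7], [373, 196, 21, 30])]
red [(np.int32(179), [393.5, 368.0], [386, 361, 16, 15])]
brass [(np.int32(100), [379.8, 371.5], [375, 363, 12, 19]), (np.int32(126), [403.3, 388.1], [398, 379, 12, 20])]
gold [(np.int32(470), [275.0, 207.9], [265, 195, 20, 27]), (np.int32(45), [275.4, 223.4], [267, 221, 18, 5])]
```

View pics/crop.png

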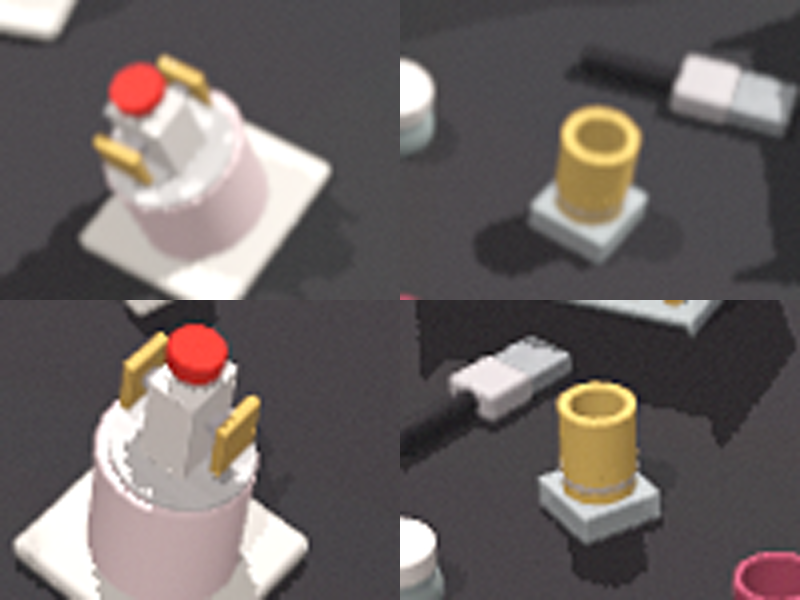

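Run:
```python
from h import *
S=cap('scene');D=cap('side')
P=lambda a,b:print(*[x.round(1) for x in tri(S,a,D,b)])
P((154.1,326),(394,366.5))
print(onz(S,154.1,325.8,134),onz(D,394,366,134))
for a,b in(((166.4,324.4),(379.8,371.5)),((149.9,344.1),(403.3,388.1)),((166.4,324.4),(403.3,388.1)),((149.9,344.1),(379.8,371.5))):P(a,b)
P((384,202.5),(275.2,200.7))
g=tri(S,(384,202.5),D,(275.2,200.7))[0]
print(ctrl.capture('wrist')['rvec'])
```

```text
[ 495.2 -288.6  133.4] 2.0
[ 494.67777882 -287.53459165  134.        ] [ 495.64972563 -289.23444951  134.        ]
[ 487.6 -266.5  101.8] 1.0
[ 501.4 -311.1  102.3] 1.3
[ 499.1 -286.8  101. ] 44.9
[ 490.3 -292.3  106.2] 42.3
[569.8 305.9  80.2] 4.8
[-2.36576845 -1.59522671 -0.26896885]
```

```bash
R='x'
python3 -m inch '-15 -16 0 0 0 0;-27 -29 0 0 0 0;-28 -30 0 0 0 0;-28 -30 0 0 0 0;-28 -30 0 0 0 0;-28 -30 0 0 0 0;-28 -30 0 0 0 0;-28 -30 0 0 0 0;-28 -30 0 0 0 0;-28 -30 0 0 0 0' 1
python3 -m inch '-28 -30 0 0 0 0;-28 -30 0 0 0 0;-28 -30 0 0 0 0;-28 -30 0 0 0 0;-28 -30 0 0 0 0;-28 -30 0 0 0 0;-28 -30 0 0 0 0;-28 -30 0 0 0 0;-28 -30 0 0 0 0;-26 -28 0 0 0 0'
python3 -m inch '-15 -16 0 0 0 1;0 0 0 0 0 1.1;0 0 0 0 0 1.1;0 0 0 0 0 1.1;0 0 0 0 0 1.1;0 0 0 0 0 1.1;0 0 0 0 0 1.1;0 0 0 0 0 1.1;0 0 0 0 0 1.1;0 0 0 0 0 1.1'
python3 -m inch '0 0 0 0 0 1.1;0 0 0 0 0 1.1;0 0 0 0 0 1.1;0 0 0 0 0 1.1;0 0 0 0 0 1.1;0 0 0 0 0 1.1;0 0 0 0 0 1.1;0 0 0 0 0 1.1;0 0 0 0 0 1.1;0 0 0 0 0 1.1'
cat >> h.py <<'E'
from scipy.spatial.transform import Rotation as Ro
def todo(tx,ty,tz,ang=None):
    s=ctrl.sense();p=s['eef_pos'];M=Ro.from_quat(np.roll(s['ee_rot'],-1))
    m=M.as_matrix();d=m.T@(np.array([tx,ty,tz])-p)
    a=np.degrees(np.arctan2(m[1,1],m[0,1]))
    print('t',round(s['time_s'],2),'p',p.round(1),'yang',round(a,2),'z',m[:,2].round(3),'j6',s['joints'][5].round(2),'F',s['force'].round(1),'w',round(s['grip_width']*85,1),'gf',round(s['grip_force'],1))
    print('shift',d.round(1), 'rot', None if ang is None else round(-((ang-a+90)%180-90)/6,2))
E
python3 - <<'E'
from h import *
todo(494.8,-288.7,230,-72.8)
c=cap('wrist','w1.png')
print(proj(c,(494.8,-288.7,134),True))
E
```

```text
time_s: 1.23
eef_pos: [336.6, 121.4, 231.6]
ee_rot: [0.001, 0.19, 0.982, 0.0]
force: [1.1, 1.0, -0.6]
grip_width: 1.001
grip_force: 0.0
time_s: 2.07
eef_pos: [483.3, -259.3, 231.1]
ee_rot: [0.0, 0.191, 0.982, -0.0]
force: [0.7, -0.3, -0.3]
grip_width: 1.002
grip_force: 0.0
time_s: 2.9
eef_pos: [490.9, -277.4, 231.2]
ee_rot: [-0.0, 0.693, 0.721, -0.0]
force: [-0.8, 0.3, 0.1]
grip_width: 0.994
grip_force: 0.0
time_s: 3.73
eef_pos: [490.9, -277.4, 231.2]
ee_rot: [-0.0, 0.974, 0.228, -0.0]
force: [0.0, -0.3, -0.7]
grip_width: 0.999
grip_force: 0.0
t 3.73 p [ 490.9 -277.4  231.2] yang -63.66 z [-0.  0. -1.] j6 0.39 F [ 0.  -0.3 -0.7] w 85.0 gf 0.0
shift [-1.5 11.8  1.2] rot 1.52
(np.float64(333.45806078162707), np.float64(246.6479327265254))
```

View pics/w1.png

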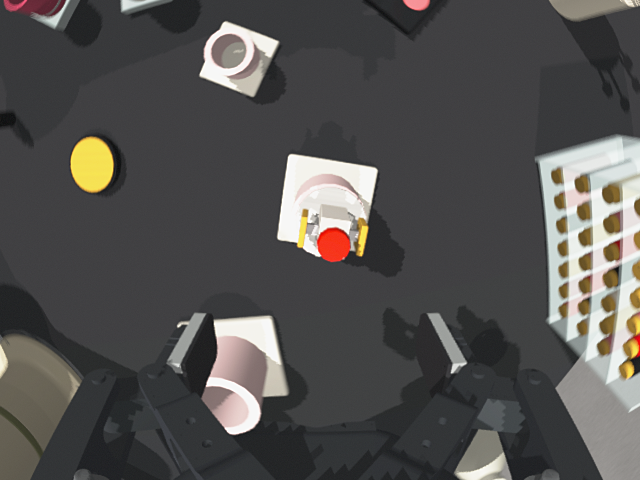

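The wrist view shows the button at (334,244), with the brass tabs at (304,229) and (362,238). The big empty stand is at (230,400), toward the left finger.

```bash
cat > m.py <<'E'
from h import *
c=cap('wrist')
r=blobs(c['image'],(0,180,120),(6,255,255),(280,200,390,290));b=blobs(c['image'],(12,120,90),(30,255,255),(280,190,390,290),30)
print(r,b)
p=onz(c,*r[0][1],133.5,True)
q=[onz(c,*x[1],105,True) for x in b]
print('btn',p,'tabs',q,'mid',(q[0]+q[1])/2)
d=q[1]-q[0];print('ang',np.degrees(np.arctan2(d[1],d[0])),np.linalg.norm(d))
todo(p[0],p[1],200,np.degrees(np.arctan2(d[1],d[0])))
print('big rim @95',onz(c,230,402,95,True))
E
python3 m.py
```

```text
[(np.int32(867), [333.2, 244.2], [317, 228, 33, 34])] [(np.int32(217), [302.3, 229.2], [297, 210, 11, 38]), (np.int32(336), [361.3, 236.2], [355, 217, 14, 39])]
btn [ 496.08732748 -287.86510587  133.5       ] tabs [array([ 488.2126069 , -267.04802491,  105.        ]), array([ 502.8518004 , -309.91475661,  105.        ])] mid [ 495.53220365 -288.48139076  105.        ]
ang -71.1447190286605 45.29749080075137
t 3.83 p [ 490.9 -277.5  231.3] yang -63.4 z [-0.  0. -1.] j6 0.38 F [0.2 0.  0.3] w 84.7 gf 0.0
shift [-0.  11.6 31.2] rot 1.29
big rim @95 [ 285.1121654 -278.6707783   95.       ]
```

```bash
python3 -m inch '0 5.5 5 0 0 0;0 5.5 10 0 0 0;0 0 14 0 0 0.7;0 0 14 0 0 0.7;0 0 14 0 0 0;0 0 14 0 0 0;0 0 10 0 0 0;0 0 5 0 0 0;0 0 0 0 0 0;0 0 0 0 0 0' 1
python3 - <<'E'
from h import *
todo(495.6,-288.3,79,-72)
c=cap('wrist','w2.png')
r=blobs(c['image'],(0,180,120),(6,255,255),(200,200,450,480))
print(r,onz(c,*r[0][1],133.5,True))
E
```

```text
time_s: 4.67
eef_pos: [496.0, -287.5, 145.4]
ee_rot: [0.0, 0.987, 0.159, 0.0]
force: [-0.1, -0.6, -0.4]
grip_width: 0.997
grip_force: 0.0
t 4.67 p [ 496.  -287.5  145.4] yang -71.7 z [ 0. -0. -1.] j6 0.52 F [-0.1 -0.6 -0.4] w 84.7 gf 0.0
shift [-0.6  0.6 66.4] rot 0.05
[(np.int32(1835), [317.6, 302.9], [293, 279, 50, 48])] [ 497.21003473 -287.84152568  133.5       ]
```

View pics/w2.png

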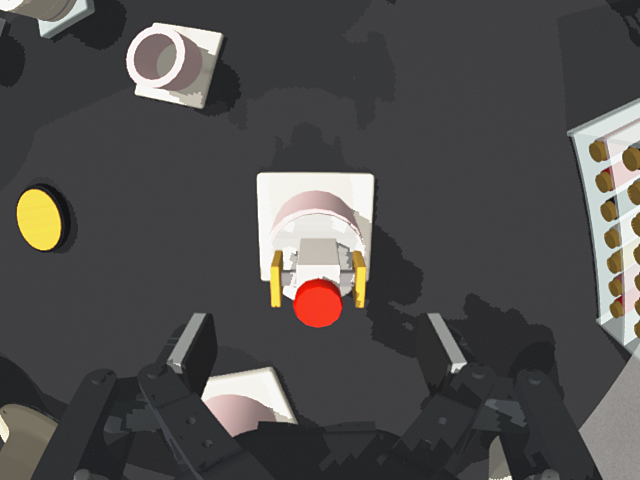

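The tabs at (276,279) and (360,279) are square to the fingers, and the button at (318,303) is on the centre line. Next I go down and close.

```bash
python3 -m inch '0 0 8 0 0 0;0 0 11 0 0 0;0 0 11 0 0 0;0 0 11 0 0 0;0 0 10 0 0 0;0 0 8 0 0 0;0 0 5 0 0 0;0 0 2 0 0 0;0 0 0 0 0 0;0 0 0 0 0 0' 1
python3 -m inch '0 0 0 0 0 0;0 0 0 0 0 0;0 0 0 0 0 0;0 0 0 0 0 0;0 0 0 0 0 0;0 0 0 0 0 0;0 0 0 0 0 0;0 0 0 0 0 0;0 0 0 0 0 0;0 0 0 0 0 0' 0 50
python3 - <<'E'
from h import *
todo(495.6,-288.3,79,-72)
c=cap('wrist','w3.png')
E
```

```text
time_s: 5.55
eef_pos: [496.0, -287.4, 79.6]
ee_rot: [0.0, 0.987, 0.159, 0.0]
force: [0.2, 0.5, -0.5]
grip_width: 1.003
grip_force: 0.0
time_s: 6.38
eef_pos: [496.4, -287.6, 80.8]
ee_rot: [0.001, 0.987, 0.159, 0.001]
force: [-2.7, 1.9, 9.8]
grip_width: 0.35
grip_force: 50.6
t 6.38 p [ 496.4 -287.6   80.8] yang -71.73 z [ 0.002 -0.001 -1.   ] j6 0.52 F [-2.7  1.9  9.8] w 29.8 gf 50.6
shift [-0.9  0.4  1.8] rot 0.05
```

View pics/w3.png

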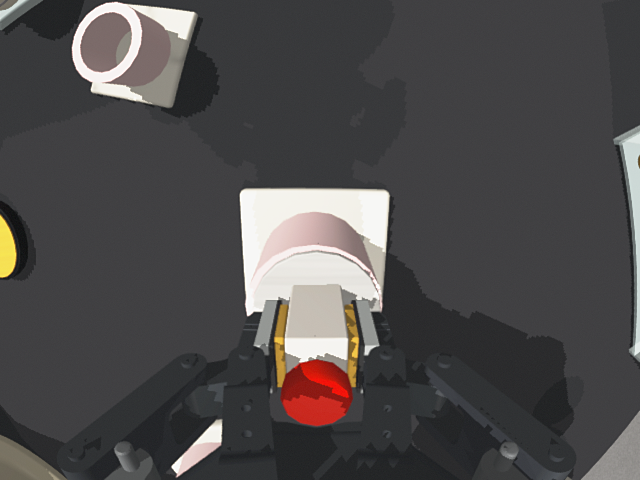

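The jaws are held in, with the tabs at (281,345) and (352,345) between the pads. Now I lift and carry it over near the gold case.

```bash
python3 -m inch '0 0 -3 0 0 0;0 0 -8 0 0 0;0 0 -14 0 0 0;0 0 -20 0 0 0;0 0 -20 0 0 0;0 0 -20 0 0 0;0 0 -20 0 0 0;0 0 -20 0 0 0;0 0 -15 0 0 0;0 0 -5 0 0 0'
python3 -m inch '3 -10 0 0 0 0;7 -20 0 0 0 0;10 -30 0 0 0 0;12 -35 0 0 0 0;12 -35 0 0 0 0;12 -35 0 0 0 0;12 -35 0 0 0 0;12 -35 0 0 0 0;12 -35 0 0 0 0;12 -35 0 0 0 0'
python3 -m inch '12 -35 0 0 0 0;12 -35 0 0 0 0;12 -35 0 0 0 0;12 -35 0 0 0 0;12 -35 0 0 0 0;12 -30 0 0 0 0;10 -20 0 0 0 0;6 -10 0 0 0 0;0 0 0 0 0 0;0 0 0 0 0 0'
python3 - <<'E'
from h import *
c=cap('wrist','w4.png')
todo(570,306,231)
print(proj(c,(570,306,80),True))
E
```

```text
time_s: 7.27
eef_pos: [496.2, -287.5, 226.8]
ee_rot: [0.001, 0.987, 0.159, 0.001]
force: [0.2, 0.6, -2.3]
grip_width: 0.35
grip_force: 50.0
time_s: 8.1
eef_pos: [497.6, 37.4, 223.0]
ee_rot: [-0.0, 0.987, 0.159, -0.001]
force: [0.6, 0.6, -3.0]
grip_width: 0.351
grip_force: 49.9
time_s: 8.93
eef_pos: [507.8, 286.0, 222.8]
ee_rot: [0.0, 0.987, 0.159, -0.001]
force: [0.2, -0.5, -3.3]
grip_width: 0.348
grip_force: 50.0
t 8.98 p [508.1 285.4 223.2] yang -71.72 z [-0.002 -0.001 -1.   ] j6 1.56 F [ 0.3  0.3 -2.8] w 29.6 gf 50.0
shift [65.2 -0.2 -7.9] rot None
(np.float64(316.829677908825), np.float64(143.083631784669))
```

View pics/w4.png

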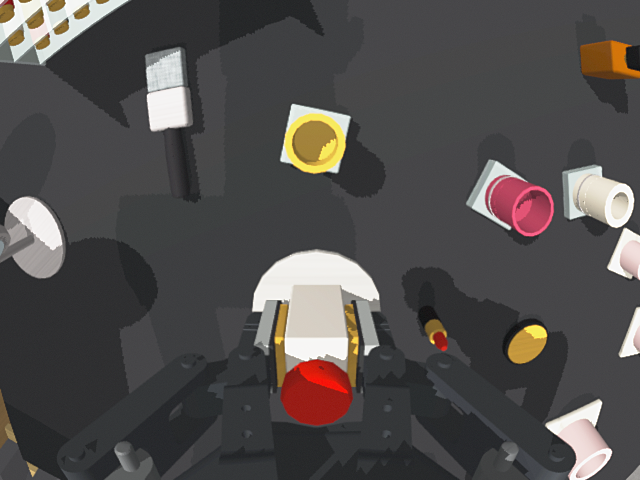

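The gold rim is centred at about (316,142) and the gauge is held straight, with its button at (317,392).

```bash
cat > g.py <<'E'
from h import *
c=cap('wrist')
def rim(c,box):
    x0,y0,x1,y1=box
    h=cv2.cvtColor(c['image'][y0:y1,x0:x1],cv2.COLOR_RGB2HSV);m=cv2.inRange(h,np.array((20,90,40)),np.array((34,255,255)))
    k=max(cv2.findContours(m,cv2.RETR_EXTERNAL,cv2.CHAIN_APPROX_NONE)[0],key=cv2.contourArea)
    e=cv2.fitEllipse(cv2.convexHull(k));return (e[0][0]+x0,e[0][1]+y0),e[1]
e,ax=rim(c,(270,95,370,190));print('rim px',e,ax)
for z in(75,80,85):
    g=onz(c,*e,z,True);w=abs(onz(c,e[0]+ax[0]/2,e[1],z,True)-onz(c,e[0]-ax[0]/2,e[1],z,True));print(z,g.round(1),'dia',np.linalg.norm(w).round(1))
r=blobs(c['image'],(0,180,60),(6,255,255),(250,340,390,450))
p=ctrl.sense()['eef_pos']
r=max(r,key=lambda a:a[0]);print(r)
x,y,w,h=r[2];print('btn',onz(c,x+w/2-.5,y+h/2-.5,p[2]+53,True).round(1))
g=onz(c,*e,80,True);todo(g[0],g[1],p[2])
S=cap('scene');D=cap('side')
for C,b in((S,(360,185,410,235)),(D,(255,185,300,235))):
    print(proj(C,(g[0],g[1],80)))
E
python3 g.py
```

```text
rim px (313.4570770263672, 142.98669815063477) (59.69868087768555, 60.27433776855469)
75 [569.3 307.7  75. ] dia 46.3
80 [569.6 307.8  80. ] dia 45.5
85 [569.9 307.8  85. ] dia 44.7
(np.int32(3658), [316.1, 392.4], [281, 360, 72, 65])
btn [512.1 286.5 276.6]
t 9.03 p [508.4 285.  223.6] yang -71.76 z [-0.001 -0.001 -1.   ] j6 1.56 F [-0.8 -0.5 -3.5] w 29.9 gf 50.0
shift [65.3 -2.4 -0.1] rot None
(np.float64(384.17132008419435), np.float64(203.06709871405982))
(np.float64(274.27569241482246), np.float64(199.59820862604238))
```

Run:
```python
from h import *
c=cap('wrist');im=c['image']
h=cv2.cvtColor(im,cv2.COLOR_RGB2HSV)
for x in (*range(280,292),*range(338,352)): print(x,im[142,x].tolist(),h[142,x].tolist(),end='; ')
m=cv2.inRange(h,np.array((18,80,30)),np.array((45,255,255)));m[:95]=0;m[190:]=0;m[:,:270]=0;m[:,370:]=0
k=max(cv2.findContours(m,0,1)[0],key=cv2.contourArea);print(cv2.boundingRect(k),cv2.minEnclosingCircle(k))
m=cv2.inRange(h,np.array((24,80,200)),np.array((45,255,255)));m[:95]=0;m[190:]=0;m[:,:270]=0;m[:,370:]=0
k=max(cv2.findContours(m,0,1)[0],key=cv2.contourArea);print(cv2.boundingRect(k),cv2.minEnclosingCircle(k))
```

```text
280 [58, 58, 60] [120, 9, 60]; 281 [55, 60, 67] [108, 46, 67]; 282 [137, 123, 111] [14, 48, 137]; 283 [255, 239, 111] [27, 144, 255]; 284 [251, 237, 97] [27, 156, 251]; 285 [247, 234, 93] [27, 159, 247]; 286 [247, 233, 94] [27, 158, 247]; 287 [247, 234, 94] [27, 158, 247]; 288 [249, 237, 97] [28, 156, 249]; 289 [252, 226, 88] [25, 166, 252]; 290 [210, 160, 63] [20, 179, 210]; 291 [121, 97, 46] [20, 158, 121]; 338 [247, 234, 96] [27, 156, 247]; 339 [247, 233, 94] [27, 158, 247]; 340 [247, 234, 93] [27, 159, 247]; 341 [249, 236, 96] [27, 157, 249]; 342 [255, 234, 115] [26, 140, 255]; 343 [214, 183, 123] [20, 108, 214]; 344 [71, 65, 55] [19, 57, 71]; 345 [38, 40, 45] [111, 40, 45]; 346 [45, 46, 49] [113, 21, 49]; 347 [48, 47, 50] [130, 15, 50]; 348 [45, 47, 48] [100, 16, 48]; 349 [46, 45, 49] [128, 21, 49]; 350 [46, 49, 49] [90, 16, 49]; 351 [47, 46, 49] [130, 16, 49]; (283, 115, 61, 60) ((312.39984130859375, 144.26995849609375), 30.826757431030273)
(283, 115, 60, 59) ((312.60369873046875, 143.16172790527344), 30.035236358642578)
```

```bash
python3 -m inch '5 0 0 0 0 0;10 -0.5 0 0 0 0;12 -0.5 0 0 0 0;12 -0.5 0 0 0 0;12 -0.5 5 0 0 0;8 -0.5 10 0 0 0;5 0 15 0 0 0;1.5 0 20 0 0 0;0 0 20 0 0 0;0 0 15 0 0 0'
python3 -m inch '0 0 5 0 0 0;0 0 2 0 0 0;0 0 0 0 0 0;0 0 0 0 0 0;0 0 0 0 0 0;0 0 0 0 0 0;0 0 0 0 0 0;0 0 0 0 0 0;0 0 0 0 0 0;0 0 0 0 0 0'
python3 - <<'E'
from h import *
todo(569.8,308,131)
S=cap('scene');D=cap('side')
a=cv2.cvtColor(S['image'],cv2.COLOR_RGB2BGR);b=cv2.cvtColor(D['image'],cv2.COLOR_RGB2BGR)
f=lambda im,x,y:cv2.resize(im[y:y+100,x:x+66],(396,600),interpolation=cv2.INTER_CUBIC)
cv2.imwrite('pics/crop2.png',np.hstack([f(a,350,130),f(b,242,130)]))
E
```

```text
time_s: 10.02
eef_pos: [569.9, 308.2, 136.6]
ee_rot: [0.0, 0.987, 0.159, -0.001]
force: [-0.8, -0.1, -3.6]
grip_width: 0.348
grip_force: 50.0
time_s: 10.85
eef_pos: [570.3, 308.6, 132.3]
ee_rot: [-0.0, 0.987, 0.159, 0.0]
force: [0.8, 0.2, -3.5]
grip_width: 0.347
grip_force: 50.0
t 10.85 p [570.3 308.6 132.3] yang -71.73 z [ 0.  0. -1.] j6 1.57 F [ 0.8  0.2 -3.5] w 29.5 gf 50.0
shift [-0.7  0.4  1.3] rot None
```

View pics/crop2.png

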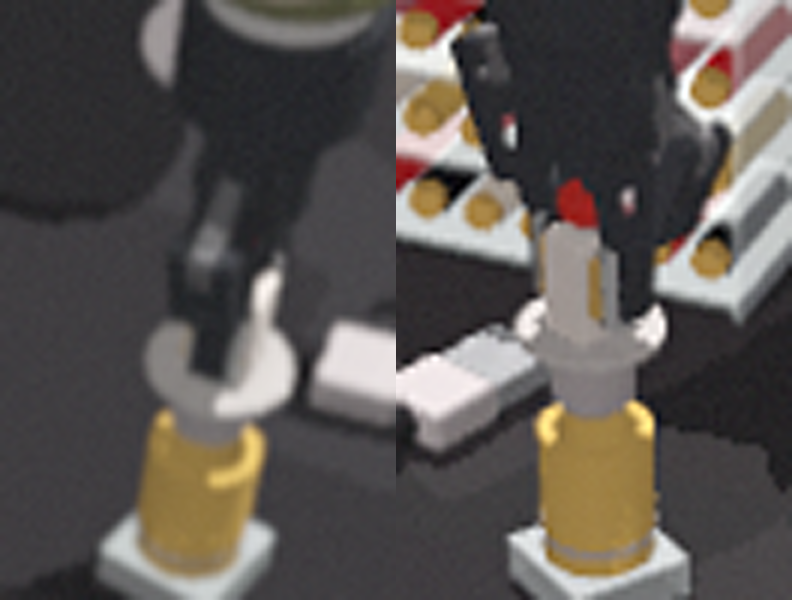

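Both views show the nose centred on the gold bore: nose (211) against case (207) in the left crop, and 594 against 597 in the right. I lower it slowly, watching the force.

```bash
python3 -m inch '-0.4 0.2 1 0 0 0;0 0 1.5 0 0 0;0 0 2 0 0 0;0 0 2 0 0 0;0 0 2 0 0 0;0 0 2 0 0 0;0 0 2 0 0 0;0 0 2 0 0 0;0 0 1 0 0 0;0 0 1 0 0 0'
python3 -m inch '0 0 1 0 0 0;0 0 1 0 0 0;0 0 1 0 0 0;0 0 1 0 0 0;0 0 1 0 0 0;0 0 1 0 0 0;0 0 1 0 0 0;0 0 1 0 0 0;0 0 0 0 0 0;0 0 0 0 0 0'
```

```text
time_s: 11.78
eef_pos: [570.0, 308.3, 115.7]
ee_rot: [0.0, 0.987, 0.159, -0.0]
force: [0.4, -0.1, -2.6]
grip_width: 0.349
grip_force: 50.0
time_s: 12.62
eef_pos: [570.0, 308.3, 107.8]
ee_rot: [0.0, 0.987, 0.159, -0.0]
force: [0.5, -0.8, -4.3]
grip_width: 0.346
grip_force: 50.0
```

```bash
python3 -m inch '0 0 1.5 0 0 0;0 0 1.5 0 0 0;0 0 1.5 0 0 0;0 0 1.5 0 0 0;0 0 1.5 0 0 0;0 0 1.5 0 0 0;0 0 1.5 0 0 0;0 0 1 0 0 0;0 0 0.5 0 0 0;0 0 0 0 0 0'
python3 -m inch '0 0 0.5 0 0 0;0 0 0.5 0 0 0;0 0 0.5 0 0 0;0 0 0.5 0 0 0;0 0 0.5 0 0 0;0 0 0.5 0 0 0;0 0 0 0 0 0;0 0 0 0 0 0;0 0 0 0 0 0;0 0 0 0 0 0'
```

```text
time_s: 13.45
eef_pos: [570.0, 308.3, 95.6]
ee_rot: [0.0, 0.987, 0.159, -0.0]
force: [-0.2, -0.3, -3.4]
grip_width: 0.348
grip_force: 50.0
time_s: 14.28
eef_pos: [570.0, 308.3, 92.8]
ee_rot: [0.0, 0.987, 0.159, -0.0]
force: [1.1, -0.8, -3.8]
grip_width: 0.346
grip_force: 50.0
```

```bash
python3 -m inch '0 0 0.5 0 0 0;0 0 0.5 0 0 0;0 0 0.5 0 0 0;0 0 0.5 0 0 0;0 0 0.3 0 0 0;0 0 0 0 0 0;0 0 0 0 0 0;0 0 0 0 0 0;0 0 0 0 0 0;0 0 0 0 0 0'
python3 -m inch '0 0 0.5 0 0 0;0 0 0.5 0 0 0;0 0 0 0 0 0;0 0 0 0 0 0;0 0 0 0 0 0;0 0 0 0 0 0;0 0 0 0 0 0;0 0 0 0 0 0;0 0 0 0 0 0;0 0 0 0 0 0'
```

```text
time_s: 15.12
eef_pos: [570.0, 308.3, 90.5]
ee_rot: [0.0, 0.987, 0.159, -0.0]
force: [0.5, 0.9, -4.2]
grip_width: 0.35
grip_force: 50.0
time_s: 15.95
eef_pos: [570.0, 308.3, 89.5]
ee_rot: [0.0, 0.987, 0.159, -0.0]
force: [1.2, 0.1, -3.5]
grip_width: 0.345
grip_force: 50.0
```

```bash
python3 -m inch '0 0 0.4 0 0 0;0 0 0.4 0 0 0;0 0 0.4 0 0 0;0 0 0.3 0 0 0;0 0 0 0 0 0;0 0 0 0 0 0;0 0 0 0 0 0;0 0 0 0 0 0;0 0 0 0 0 0;0 0 0 0 0 0'
python3 - <<'E'
from h import *
D=cap('side')
b=cv2.cvtColor(D['image'],cv2.COLOR_RGB2BGR)
cv2.imwrite('pics/crop3.png',cv2.resize(b[130:230,242:308],(396,600),interpolation=cv2.INTER_CUBIC))
E
```

```text
time_s: 16.78
eef_pos: [570.1, 308.3, 88.9]
ee_rot: [0.0, 0.987, 0.159, 0.0]
force: [-3.6, -0.5, 4.5]
grip_width: 0.349
grip_force: 51.1
```

View pics/crop3.png

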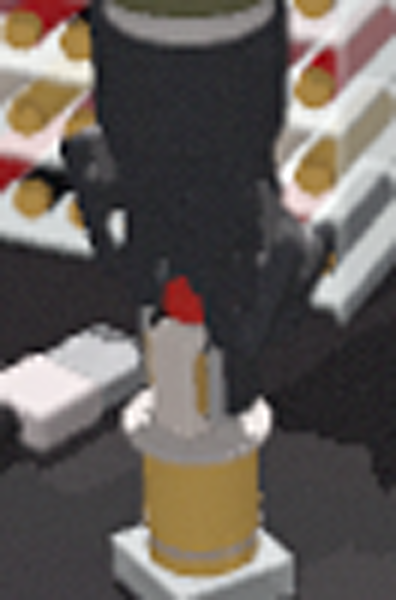

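The collar at (197,435) is down on the gold rim, with about 8 N of contact. I ease off, release and rise.

```bash
python3 -m inch '0 0 -0.3 0 0 0;0 0 -0.3 0 0 0;0 0 -0.2 0 0 0;0 0 0 0 0 0;0 0 0 0 0 0;0 0 0 0 0 0;0 0 0 0 0 0;0 0 0 0 0 0;0 0 0 0 0 0;0 0 0 0 0 0'
python3 -m inch '0 0 0 0 0 0;0 0 0 0 0 0;0 0 0 0 0 0;0 0 0 0 0 0;0 0 0 0 0 0;0 0 0 0 0 0;0 0 0 0 0 0;0 0 0 0 0 0;0 0 0 0 0 0;0 0 0 0 0 0' 1 50
python3 -m inch '0 0 -3 0 0 0;0 0 -6 0 0 0;0 0 -10 0 0 0;0 0 -12 0 0 0;0 0 -13 0 0 0;0 0 -12 0 0 0;0 0 -12 0 0 0;0 0 -8 0 0 0;0 0 -4 0 0 0;0 0 0 0 0 0'
python3 -m inch '0 0 0 0 0 0;0 0 0 0 0 0;0 0 0 0 0 0;0 0 0 0 0 0;0 0 0 0 0 0;0 0 0 0 0 0;0 0 0 0 0 0;0 0 0 0 0 0;0 0 0 0 0 0;0 0 0 0 0 0' 0 50
python3 - <<'E'
from h import *
c=cap('wrist','w5.png')
r=max(blobs(c['image'],(0,180,60),(6,255,255),(200,150,450,450)),key=lambda a:a[0]);b=blobs(c['image'],(12,120,60),(34,255,255),(240,200,400,420),30)
print(r,b);p=onz(c,*r[1],141,True);print(p);todo(p[0],p[1],142)
E
```

```text
time_s: 17.67
eef_pos: [570.1, 308.3, 88.9]
ee_rot: [-0.0, 0.987, 0.159, 0.0]
force: [-2.9, -0.2, 4.7]
grip_width: 0.349
grip_force: 51.0
time_s: 18.5
eef_pos: [570.0, 308.3, 88.8]
ee_rot: [-0.0, 0.987, 0.159, 0.0]
force: [0.2, -0.0, -0.3]
grip_width: 1.003
grip_force: 0.0
time_s: 19.33
eef_pos: [570.3, 308.4, 169.9]
ee_rot: [-0.0, 0.987, 0.159, 0.001]
force: [-0.8, 0.0, -0.0]
grip_width: 1.0
grip_force: 0.0
time_s: 20.17
eef_pos: [570.0, 308.3, 168.8]
ee_rot: [0.0, 0.987, 0.159, 0.0]
force: [-0.6, 0.5, 0.0]
grip_width: -0.0
grip_force: 0.0
(np.int32(1243), [316.6, 285.1], [294, 267, 46, 38]) [(np.int32(258), [316.2, 205.1], [292, 200, 50, 14]), (np.int32(490), [284.3, 269.1], [279, 243, 11, 52]), (np.int32(506), [348.9, 268.6], [344, 242, 11, 53])]
[572.67877816 308.91230389 141.        ]
t 20.22 p [570.  308.3 168.8] yang -71.73 z [-0. -0. -1.] j6 1.57 F [0.  0.2 0.2] w -0.3 gf 0.0
shift [ 2.7  0.2 26.8] rot None
```

View pics/w5.png

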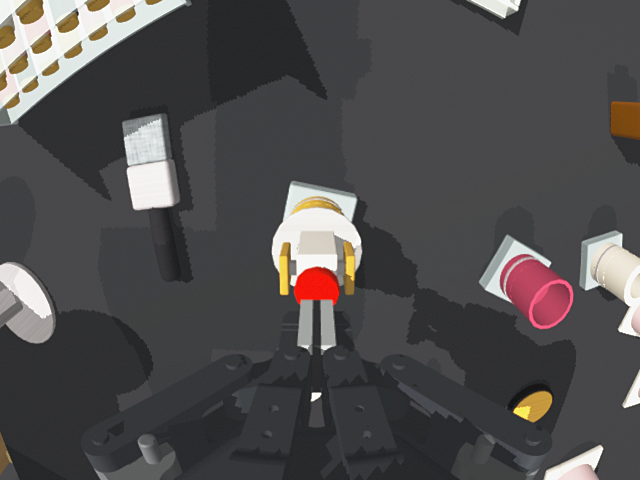

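The gauge sits upright with its jaws sprung out, tabs at (284,269) and (349,269). The shut fingertips are over the button at (317,285), so I press.

```bash
python3 -m inch '0.5 0 2 0 0 0;0 0 4 0 0 0;0 0 5 0 0 0;0 0 5 0 0 0;0 0 4 0 0 0;0 0 2 0 0 0;0 0 1 0 0 0;0 0 1 0 0 0;0 0 1 0 0 0;0 0 1 0 0 0'
python3 -m inch '0 0 0.5 0 0 0;0 0 0.5 0 0 0;0 0 0.5 0 0 0;0 0 0.5 0 0 0;0 0 0.5 0 0 0;0 0 0.5 0 0 0;0 0 0.5 0 0 0;0 0 0 0 0 0;0 0 0 0 0 0;0 0 0 0 0 0'
```

```text
time_s: 21.05
eef_pos: [570.6, 308.5, 142.9]
ee_rot: [-0.0, 0.987, 0.159, 0.0]
force: [-0.9, 0.0, 0.8]
grip_width: 0.001
grip_force: 0.0
time_s: 21.88
eef_pos: [570.6, 308.5, 140.1]
ee_rot: [-0.0, 0.987, 0.159, 0.0]
force: [-1.6, -1.5, 5.1]
grip_width: 0.004
grip_force: 2.5
```

```bash
python3 -m inch '0 0 0.5 0 0 0;0 0 0.5 0 0 0;0 0 0.5 0 0 0;0 0 0.5 0 0 0;0 0 0.3 0 0 0;0 0 0 0 0 0;0 0 0 0 0 0;0 0 0 0 0 0;0 0 0 0 0 0;0 0 0 0 0 0'
python3 -m inch '0 0 0.5 0 0 0;0 0 0.5 0 0 0;0 0 0 0 0 0;0 0 0 0 0 0;0 0 0 0 0 0;0 0 0 0 0 0;0 0 0 0 0 0;0 0 0 0 0 0;0 0 0 0 0 0;0 0 0 0 0 0'
```

```text
time_s: 22.72
eef_pos: [570.7, 308.5, 138.3]
ee_rot: [-0.0, 0.987, 0.159, 0.001]
force: [-2.1, -0.8, 7.9]
grip_width: -0.001
grip_force: 3.9
time_s: 23.55
eef_pos: [570.7, 308.6, 137.5]
ee_rot: [-0.0, 0.987, 0.159, 0.001]
force: [-2.8, -0.8, 8.4]
grip_width: -0.003
grip_force: 4.3
```

```bash
python3 -m inch '0 0 0.4 0 0 0;0 0 0.4 0 0 0;0 0 0 0 0 0;0 0 0 0 0 0;0 0 0 0 0 0;0 0 0 0 0 0;0 0 0 0 0 0;0 0 0 0 0 0;0 0 0 0 0 0;0 0 0 0 0 0'
python3 -m inch '0 0 0.3 0 0 0;0 0 0.2 0 0 0;0 0 0 0 0 0;0 0 0 0 0 0;0 0 0 0 0 0;0 0 0 0 0 0;0 0 0 0 0 0;0 0 0 0 0 0;0 0 0 0 0 0;0 0 0 0 0 0'
```

```text
time_s: 24.38
eef_pos: [570.8, 308.6, 137.1]
ee_rot: [-0.0, 0.987, 0.159, 0.001]
force: [-3.8, -1.8, 11.1]
grip_width: 0.001
grip_force: 5.7
time_s: 25.22
eef_pos: [570.9, 308.6, 137.1]
ee_rot: [-0.0, 0.987, 0.159, 0.001]
force: [-5.2, -2.0, 13.9]
grip_width: -0.001
grip_force: 7.0
```

```bash
python3 -m inch '0 0 0.3 0 0 0;0 0 0 0 0 0;0 0 0 0 0 0;0 0 -1 0 0 0;0 0 -3 0 0 0;0 0 -7 0 0 0;0 0 -10 0 0 0;0 0 -10 0 0 0;0 0 -7 0 0 0;0 0 -3 0 0 0'
python3 -m inch '0 0 0 0 0 -0.5;0 0 0 0 0 -1.1;0 0 0 0 0 -1.1;0 0 0 0 0 -1.1;0 0 0 0 0 -1.1;0 0 0 0 0 -1.1;0 0 0 0 0 -1.1;0 0 0 0 0 -1.1;0 0 0 0 0 -1.1;0 0 0 0 0 -1.1' 1
python3 -m inch '0 0 0 0 0 -1.1;0 0 0 0 0 -1.1;0 0 0 0 0 -1.1;0 0 0 0 0 -1.1;0 0 0 0 0 -0.2;0 0 0 0 0 0;0 0 0 0 0 0;0 0 0 0 0 0;0 0 0 0 0 0;0 0 0 0 0 0'
python3 - <<'E'
from h import *
c=cap('wrist','w6.png')
r=max(blobs(c['image'],(0,180,60),(6,255,255),(200,150,450,450)),key=lambda a:a[0]);b=blobs(c['image'],(12,120,60),(34,255,255),(220,180,420,420),30)
print(r,b);p=onz(c,*r[1],136,True);print(p);todo(p[0],p[1],89)
E
```

```text
time_s: 26.05
eef_pos: [571.0, 308.6, 177.3]
ee_rot: [-0.0, 0.987, 0.159, 0.001]
force: [0.6, -0.6, -0.4]
grip_width: -0.003
grip_force: 0.0
time_s: 26.88
eef_pos: [570.5, 308.4, 175.4]
ee_rot: [-0.0, 0.76, 0.649, -0.0]
force: [0.5, 0.1, -0.3]
grip_width: 1.001
grip_force: 0.0
time_s: 27.72
eef_pos: [570.5, 308.4, 175.4]
ee_rot: [-0.0, 0.586, 0.81, -0.0]
force: [0.4, -0.3, -1.1]
grip_width: 1.001
grip_force: 0.0
(np.int32(1381), [312.4, 277.6], [292, 257, 42, 42]) [(np.int32(162), [316.8, 201.5], [295, 198, 43, 11]), (np.int32(796), [312.5, 232.6], [292, 223, 42, 20]), (np.int32(236), [314.4, 297.8], [293, 290, 41, 12])]
[568.1146882  309.16100526 136.        ]
t 27.77 p [570.5 308.4 175.4] yang 18.22 z [-0. -0. -1.] j6 -0.0 F [0.3 0.5 0.3] w 85.1 gf 0.0
shift [ 1.4 -2.  86.4] rot None
```

View pics/w6.png

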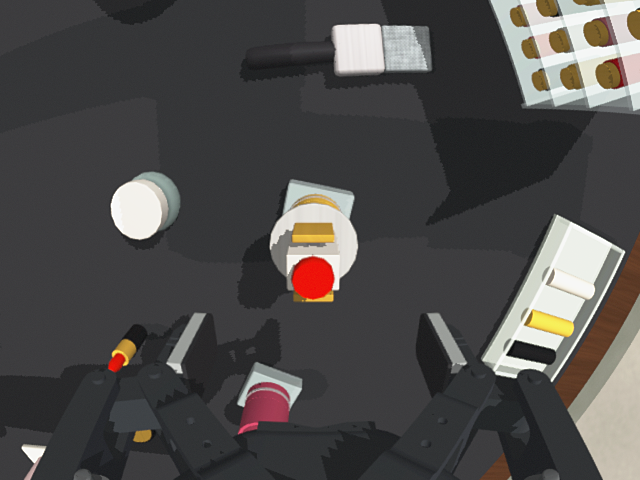

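The gauge stands upright, with the button at (312,278) and the tabs at (312,233) and (314,298), in line with the tool. I have now viewed 12 pictures, two over the allowance of 10, so from here I work by numbers only. Next I grip the white body.

```bash
python3 -m inch '0.7 -1.5 4 0 0 0;0 0 8 0 0 0;0 0 11 0 0 0;0 0 12 0 0 0;0 0 13 0 0 0;0 0 13 0 0 0;0 0 12 0 0 0;0 0 8 0 0 0;0 0 4 0 0 0;0 0 0 0 0 0' 1
python3 -m inch '0 0 0 0 0 0;0 0 0 0 0 0;0 0 0 0 0 0;0 0 0 0 0 0;0 0 0 0 0 0;0 0 0 0 0 0;0 0 0 0 0 0;0 0 0 0 0 0;0 0 0 0 0 0;0 0 0 0 0 0' 0 40
```

```text
time_s: 28.6
eef_pos: [568.5, 308.5, 89.2]
ee_rot: [-0.0, 0.586, 0.81, -0.001]
force: [-0.2, 0.1, -1.3]
grip_width: 1.0
grip_force: 0.0
time_s: 29.43
eef_pos: [569.0, 308.6, 90.9]
ee_rot: [0.0, 0.586, 0.81, 0.0]
force: [-1.2, -1.2, 5.5]
grip_width: 0.342
grip_force: 41.0
```

```bash
python3 -m inch '0 0 -1 0 0 0;0 0 -2 0 0 0;0 0 -3 0 0 0;0 0 -4 0 0 0;0 0 -5 0 0 0;0 0 -5 0 0 0;0 0 -5 0 0 0;0 0 -5 0 0 0;0 0 -5 0 0 0;0 0 -5 0 0 0'
python3 -m inch '0 0 -8 0 0 0;0 0 -12 0 0 0;0 0 -15 0 0 0;0 0 -15 0 0 0;0 0 -15 0 0 0;0 0 -15 0 0 0;0 0 -12 0 0 0;0 0 -7 0 0 0;0 0 0 0 0 0;0 0 0 0 0 0'
python3 - <<'E'
from h import *
todo(495.4,-287.3,231)
c=cap('wrist')
for b in (blobs(c['image'],(0,180,60),(6,255,255),(200,250,450,480)),blobs(c['image'],(12,120,60),(34,255,255),(220,200,420,450),60)):print(b)
E
```

```text
time_s: 30.27
eef_pos: [568.9, 308.7, 131.1]
ee_rot: [0.0, 0.586, 0.81, 0.0]
force: [0.5, 0.7, -3.5]
grip_width: 0.344
grip_force: 40.3
time_s: 31.1
eef_pos: [568.8, 308.6, 229.4]
ee_rot: [0.0, 0.586, 0.81, 0.0]
force: [0.0, -0.1, -3.2]
grip_width: 0.348
grip_force: 40.4
t 31.1 p [568.8 308.6 229.4] yang 18.27 z [ 0.  0. -1.] j6 -0.0 F [ 0.  -0.1 -3.2] w 29.6 gf 40.4
shift [-542.9 -256.5   -1.6] rot None
[(np.int32(3360), [316.2, 378.4], [283, 347, 68, 63])]
[(np.int32(2399), [316.7, 222.8], [289, 200, 57, 48]), (np.int32(2555), [316.1, 302.3], [283, 282, 68, 41]), (np.int32(78), [413.2, 437.4], [411, 424, 6, 24])]
```

Lifted, with 3.2 N of weight in hand. Now I carry it back to the stand.

```bash
python3 -m inch '-12 -6 0 0 0 0;-25 -12 0 0 0 0;-36 -17 0 0 0 0;-36 -17 0 0 0 0;-36 -17 0 0 0 0;-36 -17 0 0 0 0;-36 -17 0 0 0 0;-36 -17 0 0 0 0;-36 -17 0 0 0 0;-36 -17 0 0 0 0'
python3 -m inch '-36 -17 0 0 0 0;-36 -17 0 0 0 0;-36 -17 0 0 0 0;-36 -17 0 0 0 0;-36 -17 0 0 0 0;-25 -12 0 0 0 0;-13 -5.5 0 0 0 0;0 0 0 0 0 0;0 0 0 0 0 0;0 0 0 0 0 0'
python3 - <<'E'
from h import *
todo(495.4,-287.3,120)
E
```

```text
time_s: 31.98
eef_pos: [523.5, -49.9, 228.8]
ee_rot: [-0.001, 0.586, 0.81, -0.0]
force: [0.4, -0.9, -3.8]
grip_width: 0.346
grip_force: 40.5
time_s: 32.82
eef_pos: [495.7, -286.1, 229.1]
ee_rot: [-0.0, 0.585, 0.811, 0.0]
force: [-0.2, 0.1, -3.2]
grip_width: 0.348
grip_force: 40.4
t 32.82 p [ 495.7 -286.1  229.1] yang 18.33 z [-0.001  0.001 -1.   ] j6 -1.05 F [-0.2  0.1 -3.2] w 29.6 gf 40.4
shift [ -1.2  -0.6 109.1] rot None
```

```bash
python3 -m inch '-1 -0.5 5 0 0 0;0 0 10 0 0 0;0 0 15 0 0 0;0 0 17 0 0 0;0 0 17 0 0 0;0 0 17 0 0 0;0 0 14 0 0 0;0 0 8 0 0 0;0 0 4 0 0 0;0 0 2 0 0 0'
python3 -m inch '0 0 3 0 0 0;0 0 4 0 0 0;0 0 4 0 0 0;0 0 4 0 0 0;0 0 4 0 0 0;0 0 4 0 0 0;0 0 3 0 0 0;0 0 3 0 0 0;0 0 2 0 0 0;0 0 1 0 0 0'
python3 -m inch '0 0 0.5 0 0 0;0 0 0.5 0 0 0;0 0 0.5 0 0 0;0 0 0.5 0 0 0;0 0 0 0 0 0;0 0 0 0 0 0;0 0 0 0 0 0;0 0 0 0 0 0;0 0 0 0 0 0;0 0 0 0 0 0'
```

```text
time_s: 33.65
eef_pos: [495.3, -288.1, 119.9]
ee_rot: [-0.0, 0.586, 0.811, 0.0]
force: [0.5, 0.2, -3.7]
grip_width: 0.343
grip_force: 40.5
time_s: 34.48
eef_pos: [495.2, -288.4, 88.1]
ee_rot: [-0.0, 0.586, 0.81, 0.0]
force: [0.1, 0.3, -3.1]
grip_width: 0.346
grip_force: 40.5
time_s: 35.32
eef_pos: [495.3, -288.5, 86.4]
ee_rot: [-0.0, 0.586, 0.81, 0.0]
force: [0.5, 0.6, -3.7]
grip_width: 0.348
grip_force: 40.5
```

```bash
python3 -m inch '0.5 0 0.5 0 0 0;0.5 0 0.5 0 0 0;0 0 0.5 0 0 0;0 0 0.5 0 0 0;0 0 0.5 0 0 0;0 0 0.5 0 0 0;0 0 0 0 0 0;0 0 0 0 0 0;0 0 0 0 0 0;0 0 0 0 0 0'
python3 -m inch '0 0 0.4 0 0 0;0 0 0.4 0 0 0;0 0 0.2 0 0 0;0 0 0 0 0 0;0 0 0 0 0 0;0 0 0 0 0 0;0 0 0 0 0 0;0 0 0 0 0 0;0 0 0 0 0 0;0 0 0 0 0 0'
```

```text
time_s: 36.15
eef_pos: [495.0, -287.6, 83.4]
ee_rot: [0.0, 0.586, 0.81, -0.0]
force: [0.8, -0.1, -3.4]
grip_width: 0.348
grip_force: 40.5
time_s: 36.98
eef_pos: [495.0, -287.6, 82.8]
ee_rot: [0.0, 0.586, 0.81, -0.0]
force: [-3.6, 1.7, 6.0]
grip_width: 0.348
grip_force: 41.7
```

Contact came at the predicted height of 82.8 mm. I release, rise, and check.

```bash
python3 -m inch '0 0 -0.2 0 0 0;0 0 0 0 0 0;0 0 0 0 0 0;0 0 0 0 0 0;0 0 0 0 0 0;0 0 0 0 0 0;0 0 0 0 0 0;0 0 0 0 0 0;0 0 0 0 0 0;0 0 0 0 0 0' 1
python3 -m inch '0 0 -3 0 0 0;0 0 -6 0 0 0;0 0 -12 0 0 0;0 0 -18 0 0 0;0 0 -20 0 0 0;0 0 -20 0 0 0;0 0 -20 0 0 0;0 0 -20 0 0 0;0 0 -15 0 0 0;0 0 -5 0 0 0'
python3 -m inch '0 0 0 0 0 0;0 0 0 0 0 0;0 0 0 0 0 0;0 0 0 0 0 0;0 0 0 0 0 0;0 0 0 0 0 0;0 0 0 0 0 0;0 0 0 0 0 0;0 0 0 0 0 0;0 0 0 0 0 0'
python3 - <<'E'
from h import *
S=cap('scene');D=cap('side')
todo(495,-288,220)
for c,bg,rp in((S,(130,305,200,375),(154.1,327)),(D,(360,350,425,420),(393.5,368))):
    print('red',blobs(c['image'],(0,180,120),(8,255,255),bg))
    print('brass',blobs(c['image'],(12,120,90),(30,255,255),bg))
c=cap('wrist');r=blobs(c['image'],(0,180,60),(6,255,255),(230,150,420,400));b=blobs(c['image'],(12,120,60),(34,255,255),(230,120,420,400),60);print(r,b)
q=[onz(c,*x[1],110,True) for x in b];print(onz(c,*r[0][1],128,True),q, np.linalg.norm(q[0]-q[-1]))
E
```

```text
time_s: 37.82
eef_pos: [495.0, -287.6, 82.6]
ee_rot: [0.0, 0.586, 0.81, -0.0]
force: [1.1, -0.1, -0.1]
grip_width: 1.0
grip_force: 0.0
time_s: 38.65
eef_pos: [495.6, -288.0, 224.7]
ee_rot: [0.002, 0.586, 0.81, -0.0]
force: [-0.4, 0.4, 0.2]
grip_width: 0.999
grip_force: 0.0
time_s: 39.48
eef_pos: [495.0, -287.6, 221.6]
ee_rot: [0.0, 0.586, 0.81, -0.0]
force: [1.2, -0.0, 0.3]
grip_width: 1.001
grip_force: 0.0
t 39.58 p [ 495.  -287.6  221.6] yang 18.27 z [-0. -0. -1.] j6 -1.05 F [-0.2 -0.3 -0.2] w 85.1 gf 0.0
shift [-0.4 -0.1  1.6] rot None
red [(np.int32(105), [154.8, 328.4], [149, 323, 13, 12])]
brass [(np.int32(49), [164.3, 324.9], [158, 321, 13, 11]), (np.int32(53), [151.8, 343.0], [145, 338, 14, 11])]
red [(np.int32(173), [393.3, 370.1], [386, 363, 15, 15])]
brass [(np.int32(79), [381.3, 372.6], [377, 364, 11, 19]), (np.int32(124), [401.6, 386.5], [396, 377, 12, 20])]
[(np.int32(871), [316.1, 245.8], [300, 229, 33, 34])] [(np.int32(472), [316.1, 211.1], [300, 204, 34, 15]), (np.int32(231), [316.7, 263.8], [300, 258, 34, 10])]
[ 494.91214206 -287.34088733  128.        ] [array([ 488.82887205, -268.79915462,  110.        ]), array([ 501.74481199, -306.69462884,  110.        ])] 40.03608960649438
```

```bash
python3 -c "
from rig import ctrl
print(ctrl.finish_job())"
```

```text
the job is handed in; nothing more can be done
None
```

The gauge is back upright in its stand, locked at the gold bore size (tab spacing and the button's full 5 mm travel both agree), and the job was handed in at 39.6 s of robot time; however, I viewed 12 pictures, two over the limit of 10.

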